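Uncover a lapped disc and set the loupe on it

TASK

Get the lapped steel disc ready for inspection: pull the red snap-fit cover straight up off its fixture and set it down gently, standing on its legs, in the blue tray. Then lift the loupe up and off its hook and set it gently upright on the bare disc, with its whole foot on the disc's face. Leave the other things on the bench where they are.

Things in the scene. Friction and masses are not known exactly. Their poses are not given: they have to be found in the camera images.
- fixture: Fixed lapping fixture: dark steel plate 130 x 130 x 12 mm with an aluminium boss (56 x 61 mm, top 42 mm above the bench) that carries the disc. A brass spring ball stands out of the boss's +y and -y sides, 30 mm above the bench, between guide ribs (to 38 mm above the bench, 1.5 mm play) for the cover's legs. Origin: centre of the plate's underside on the bench, z up.
- disc: Bright lapped steel disc, 60 mm diameter, 10 mm thick, fixed on top of the fixture's boss, centred on it; hidden under the red cover at the start. Origin: centre of its upper face, 52 mm above the bench, z up.
- cover: Loose red snap-fit cover, 0.09 to 0.14 kg, 94 mm high: top plate 60 (x) x 90 (y) mm, its top 50 mm above the leg ends, two legs 30 x 8 mm at y = -41 and +41 mm, a grip block on top. Origin: centre, level with the leg ends, z up. At the start it is snapped on the fixture, axes along the fixture's, leg ends 12 mm above the bench; beads inside the legs sit under the spring balls.
- cover_grip (a point): Centre of the top face of the cover's grip block, 94 mm above the leg ends. The block is 40 mm (x) by 22 mm (y) and 44 mm high: grasp it across its 22 mm (fingers closing along the cover's y). A straight upward pull of roughly 10 to 16 N snaps the cover loose within the first 15 mm of lift; its legs are above the disc after 45 mm of lift.
- tray: Fixed blue open tray, 170 (x) x 150 (y) x 35 mm high, walls and floor 5 mm thick, empty. Origin: centre of its underside on the bench, z up.
- hook_stand: Fixed stand with one hook: dark base plate 120 x 90 x 10 mm, square aluminium post 145 mm high at x = +60 mm, and an 8 mm thick steel wire hook that runs from the post towards the stand's -x and ends at x = -28 mm. Origin: on the bench, under the place where the loupe hangs, z up; the hook points along its -x axis.
- hook_seat (a point): Top of the hook wire at its lowest point, where the loupe's bail rests, 129 mm above the bench. The hook's tip, 24 mm further along the stand's -x, is 10 mm higher.
- loupe: Loose stand loupe, 0.08 to 0.13 kg, 113 mm high: black round foot 36 mm diameter, head 46 mm diameter with the lens (top at 34 mm), above it an aluminium bail 46 mm wide (y) round a closed window from 34 to 74 mm, and a blue grip tab on top. Origin: centre of the foot's underside, z up. At the start it hangs upright by its bail, axes along the stand's, origin 55 mm above the bench.
- loupe_grip (a point): Centre of the top face of the loupe's grip tab, 113 mm above its foot. The tab is 16 mm (x) by 26 mm (y), 34 mm high: grasp it across its 26 mm (fingers closing along the loupe's y). The hook wire passes through the bail's window along x: raised by 11 to 31 mm the bail clears the hook's tip; raised by 20 mm it slides off along the stand's -x, free after 40 mm.
- marker: Bystander: grey marker pen with black cap, lying, 135 mm long, 12 mm thick.
- wood_block: Bystander: wooden block 50 x 30 x 25 mm.
- puck: Bystander: brass puck 44 mm diameter, 28 mm high.
- screwdriver: Bystander: red screwdriver, lying, 140 mm long.
- bottle: Bystander: white bottle with blue label, 60 mm diameter, 140 mm high.
- jar: Bystander: white jar with black lid, 56 mm diameter, 55 mm high.
Things that resemble listed ones, but are neither listed nor needed, are in the scene too. What is meant by the cover is not pink, and is the larger of those in its own colour.

How it is judged:
On the way, in this order (a step that is already met when the one before it is completed fails the run):
1. the cover is pulled up off the fixture while the loupe still hangs (z of cover in the frame of fixture above 0.05 m and distance of loupe from where it was at the start of the episode below 0.02 m), for 0.05 s.
2. the cover stands released in the tray, the loupe still on its hook (z of cover in the frame of tray between -0.005 and 0.012 m and horizontal distance between cover and tray below 0.09 m and angle between cover's own z axis and vertical below 0.15 rad and linear speed of cover below 0.03 m/s and contact force between the fingers and cover below 0.1 N and horizontal distance between loupe and hook_seat below 0.02 m), for 0.2 s.
3. the loupe is off the hook (horizontal distance between loupe and hook_seat above 0.05 m), for 0.05 s.
At the end, for the whole second after the job is handed in: The cover stands upright (within 0.15 rad) on the tray's floor, inside the tray; the loupe stands upright (within 0.1 rad) on the disc's face, its axis within 12 mm of the disc's centre (so that its whole foot is on the face); both are released and at rest (z of cover in the frame of tray between -0.005 and 0.012 m and horizontal distance between cover and tray below 0.09 m and angle between cover's own z axis and vertical below 0.15 rad and linear speed of each of cover, loupe below 0.03 m/s and contact force between the fingers and cover below 0.1 N and horizontal distance between loupe and disc below 0.012 m and z of loupe in the frame of disc between -0.004 and 0.004 m and angle between loupe's own z axis and vertical below 0.1 rad and contact force between the fingers and loupe below 0.1 N); the robot touches nothing.
It fails at once if the cover is dropped (from more than about 20 mm) (linear speed of cover above 0.65 m/s and contact force between the fingers and cover below 0.05 N).
It fails at once if the loupe is dropped (from more than about 20 mm) (linear speed of loupe above 0.65 m/s and contact force between the fingers and loupe below 0.05 N).
It fails at once if the loupe is pressed on the lapped face with more than 40 N (contact force between loupe and disc above 40 N).
It fails at once if a bystander is pushed more than 30 mm (distance of any of marker, wood_block, puck, screwdriver, bottle, jar from where it was at the start of the episode above 0.03 m).
It also fails if it takes over 69 s, if anything falls off the work surface, if the arm or the gripper's body presses on something with over 40 N, if the wrist force passes 120 N, or if a joint passes its speed limit or range.

ROBOT

A 6-joint arm with a two-finger parallel gripper is mounted at the origin on the work surface. World frame = base frame: x ahead of the robot, y to its left, z up, the work surface at z = 0. Lengths are in m, angles in rad, forces in N, time in s.
With the tool pointing down it reaches from about 0.3 to 0.825 m from the base axis. Payload 5.4 kg.
Tool frame: the origin (TCP) lies midway between the tips of the shut fingers; the grasp point (between the pads) lies 19 mm behind it; z points along the fingers, y is the line along which they close (so a half turn about z gives the same grasp; the last joint's range is limited). The gripper opens to 92 mm and grips with 3 to 60 N. Pads are 20 mm wide; open, the fingers measure 128 mm over their backs; the gripper's body (75 mm by 189 mm) begins 69 mm behind the grasp point.
Start: joints at [-1.398, 0.158, 1.597, -0, 1.386, -0.21], TCP at [0.215, -0.533, 0.187] pointing down, gripper open.
Joint ranges: [-2.91, 2.91], [-0.94, 2.29], [0.18, 2.7], [-1.29, 4.43], [0.17, 2.64], [-3, 3]. Speed limits (rad/s): [2.57, 2.57, 3.14, 3.14, 3.14, 3.14].

INTERFACE

Orientations are given as a unit quaternion [x, y, z, w].
In Python, from bench import bot gives the robot as it stands.
- The arm moves only by the tool move_arm, never from a script. Its argument "plan" is a list of rows, each a list of 7 numbers: the opening, from 0 (shut) to 1 (fully open), then the shift along the tool's x, y, z normalised to -1 to 1, where 1 is 300 mm, then the turn, a rotation vector about the tool's x, y, z normalised to -1 to 1, where 1 is pi rad. In form: [[jaw, tx, ty, tz, ax, ay, az], ...]. A call has exactly 10 rows; each row is the pose to reach, as a shift and turn from the pose commanded when the call began, along the tool's axes at that moment, turning the shorter way round; what a row does not reach only later rows make up. A row lasts 1/10 s, in which the tool goes at most 50 mm and 8.59 degrees, less where a joint would pass 70% of its speed; a pose out of reach is approached as far as the arm can. A call with a number of a shift or a turn outside -1 to 1 is refused whole. A call with a gripper value outside its range is refused whole. The fingers move at their own pace and stop on an object; the grip force is fixed at half the most. Time passes only in rows, so rows that repeat a pose let the fingers close, or fill a call up. It gives the time, the measured TCP pose, the force, the opening and the grip force at its end, in the units of the state.
- bot.observe(): the state, without advancing time (a new reading comes with each control period).
- bot.grab_frame(name): name is "side" or "top"; returns a dict with "pixels" (384x512x3 uint8, red, green, blue), "fovy" (degrees; the focal length in pixels is half the picture's height over the tangent of half this angle, whatever the lens; pixels are square), "cx", "cy" (the principal point, pixels), "pose" (4x4, takes a point from camera to world coordinates). Camera axes: x right, y up, looking along -z (the intrinsics and any distortion apply to the point x, -y, -z); pixel columns grow to the right and rows downward; lengths in m; the calibration is good to about 2 mm. A picture is of the moment at which its call begins. There is no depth.
- bot.finish_job(): hands the job in; it is judged then, once.
The state is a dict: "time_s": time; "joint_pos": joint angles; "dq": joint speeds; "effort": joint torques, N m; "eef_pos": TCP position; "tcp_rot": TCP orientation; "ft_force": force on the tool from outside, world axes, zero at the start; "wrist_torque": the same for the moment, N m; "finger_gap": opening from 0.0 (shut) to 1.0 (fully open); "grip_force": force on a finger pad.
Only numpy, scipy, OpenCV 4.12 (cv2) and the standard library are available. Lean on these libraries where they do the work, as an engineer would, in place of code of your own. Each camera call takes 0.05 s, during which the arm holds its last target. There are 200 camera calls.

## Working session

There is one attempt and no reset: what is moved stays moved. The work goes in short steps, Python scripts to look and compute and a tool call to move; the robot and the scene stay as the last step left them, time stands still between calls to the robot, and variables do not carry over. Pictures are saved under pics/ and viewed, at most 13 in all, crops included, and the job is handed in when it is done.

Besides the shell and the picture viewer there is one more tool, called by a JSON object that holds its "api" and its "payload", one argument or row to a line. move_arm: Moves the arm, as the interface text tells. Scaled input: -1 to 1 covers 300 mm each way for a shift and pi rad each way for a turn. Its arguments: {"type":"object","properties":{"plan":{"type":"array"}},"required":["plan"]}

```bash
mkdir -p pics; ls; python3 - <<'E'
from bench import bot
import cv2,numpy as np,pickle
np.set_printoptions(precision=4,suppress=True)
s=bot.observe();print(s)
for n in("side","top"):
    f=bot.grab_frame(n);pickle.dump(f,open(f'pics/{n}0.pkl','wb'))
    print(n,{k:v for k,v in f.items() if k!='pixels'})
    cv2.imwrite(f'pics/{n}0.png',cv2.resize(f['pixels'][:,:,::-1],(800,600),interpolation=cv2.INTER_CUBIC))
E
```

```text
pics
{'time_s': 0.0, 'joint_pos': array([-1.3981,  0.159 ,  1.5982, -0.    ,  1.3862, -0.2101]), 'dq': array([-0.0007,  0.0024, -0.    , -0.0003, -0.0002, -0.0006]), 'effort': array([ -0.0009, -38.558 , -32.2105,   0.0698,   0.0378,  -0.0002]), 'eef_pos': array([ 0.2146, -0.5327,  0.1862]), 'tcp_rot': array([ 0.9817,  0.1902,  0.    , -0.0009]), 'ft_force': array([-0.1602, -0.4453,  0.2915]), 'wrist_torque': array([-0.0103, -0.0143,  0.0314]), 'grip_force': 0.0, 'finger_gap': 1.0002996106506845}
side {'fovy': 47.07010501989224, 'cx': 257.4997368050497, 'cy': 192.57148085542096, 'pose': array([[-0.8321,  0.318 , -0.4544,  0.0337],
       [-0.5542, -0.4454,  0.7032,  0.6893],
       [ 0.0212,  0.8369,  0.5469,  0.7479],
       [ 0.    ,  0.    ,  0.    ,  1.    ]])}
top {'fovy': 45.64776772765471, 'cx': 252.88560159468574, 'cy': 192.01194530139657, 'pose': array([[ 0.0211,  0.9942, -0.1051,  0.4167],
       [-0.9997,  0.0193, -0.018 , -0.1037],
       [-0.0158,  0.1055,  0.9943,  1.4507],
       [ 0.    ,  0.    ,  0.    ,  1.    ]])}
```

View pics/side0.png

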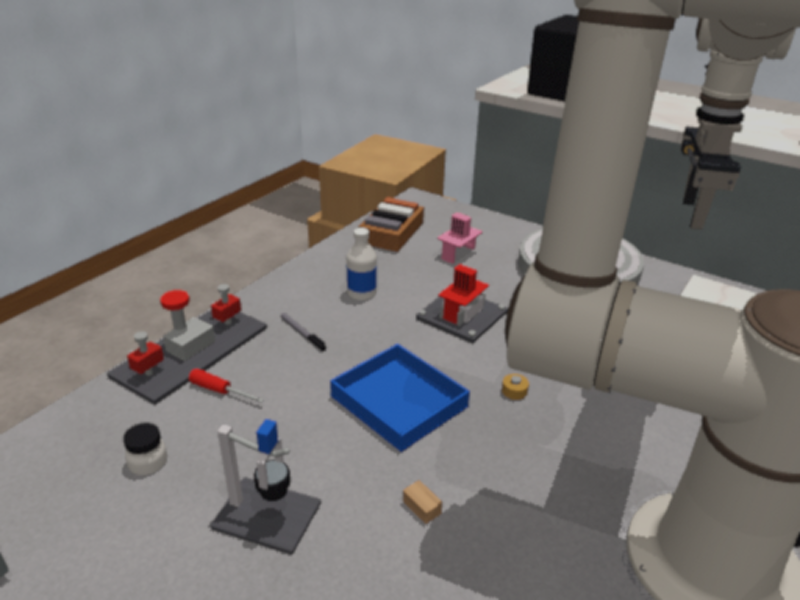

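View pics/top0.png

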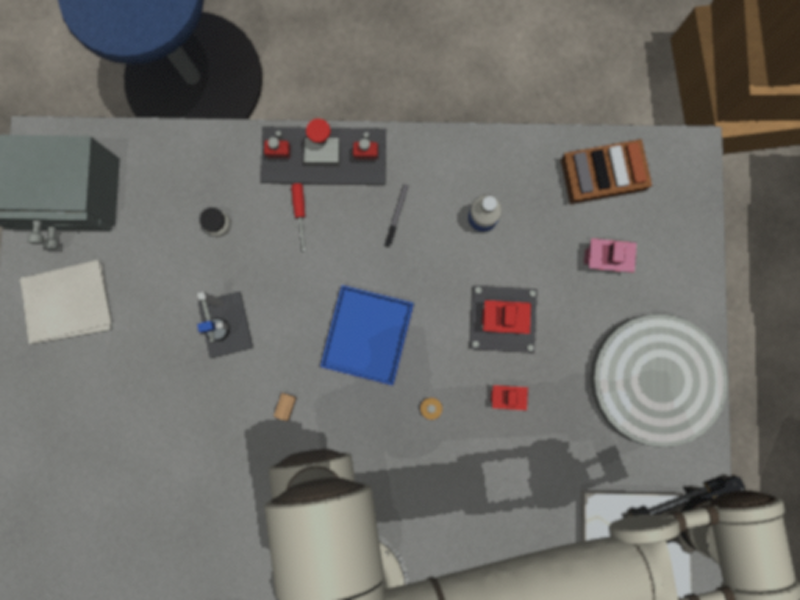

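The side view shows the red cover at about (463,290), the tray at (400,395) and the loupe on its hook at (268,470). In the top view they are at (507,318), (367,335) and (210,327). A smaller red decoy is at (510,397) and a pink one at (612,255). I'll zoom in for the corners.

```bash
cat > h.py <<'E'
import numpy as np,cv2,pickle
from scipy.optimize import least_squares
np.set_printoptions(precision=4,suppress=True)
def load(n,i=0): return pickle.load(open(f'pics/{n}{i}.pkl','rb'))
def proj(f,P):
    P=np.atleast_2d(P);T=np.linalg.inv(f['pose']);c=P@T[:3,:3].T+T[:3,3]
    F=192/np.tan(np.radians(f['fovy']/2))
    return np.c_[f['cx']+F*c[:,0]/-c[:,2], f['cy']-F*c[:,1]/-c[:,2]]
def ray(f,u,v):
    F=192/np.tan(np.radians(f['fovy']/2))
    return f['pose'][:3,3], f['pose'][:3,:3]@np.array([(u-f['cx'])/F,-(v-f['cy'])/F,-1])
def onz(f,u,v,z):
    o,d=ray(f,u,v);return o+d*(z-o[2])/d[2]
def tri(fs,uvs):
    r=least_squares(lambda X:np.concatenate([proj(f,X)[0]-p for f,p in zip(fs,uvs)]),[.5,-.1,.1])
    return r.x,r.fun
def crop(f,u,v,w,s):  # w px wide crop centred, scaled to 400x300*s
    h=w*.75;M=np.array([[400/w,0,200-u*400/w],[0,400/w,150-v*400/w]])
    im=cv2.warpAffine(f['pixels'][:,:,::-1].copy(),M,(400,300),flags=cv2.INTER_CUBIC)
    for k in range(int(u-w/2),int(u+w/2)+1):
        if k%10==0:
            x=int(M[0,0]*k+M[0,2]);cv2.line(im,(x,0),(x,6),(0,255,255),1);cv2.putText(im,str(k),(x,16),0,.35,(0,255,255),1)
    for k in range(int(v-h/2),int(v+h/2)+1):
        if k%10==0:
            y=int(M[1,1]*k+M[1,2]);cv2.line(im,(0,y),(6,y),(0,255,255),1);cv2.putText(im,str(k),(8,y+4),0,.35,(0,255,255),1)
    return im
E
python3 - <<'E'
from h import *
t,s=load('top'),load('side')
a=np.vstack([np.hstack([crop(t,322,204,64,1),crop(s,296,188,64,1)]),np.hstack([crop(t,144,205,64,1),crop(s,170,305,80,1)])])
cv2.imwrite('pics/c1.png',a)
E
```

```text
(no output)
```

View pics/c1.png

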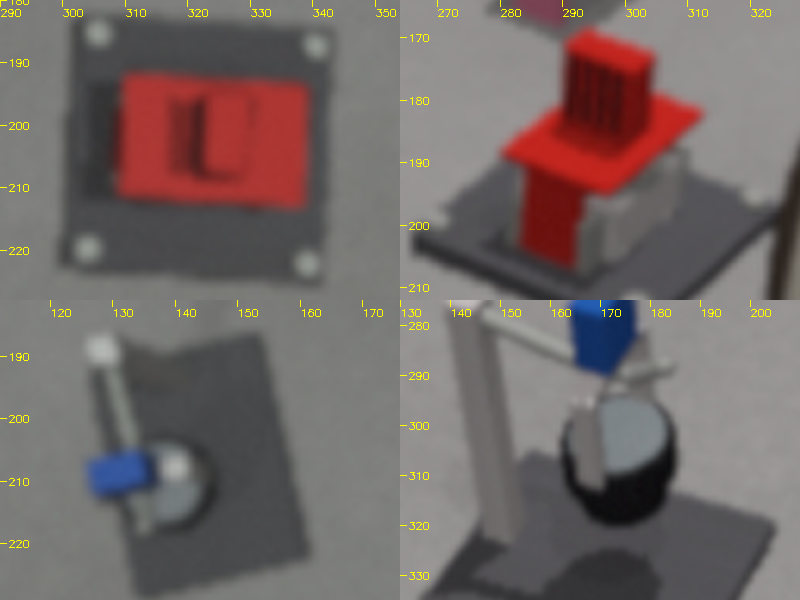

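The montage shows the cover plate in the top view, with corners near (310,192), (339,193), (339,213) and (309,211). The grip block is at about (325,201). The loupe tab is at (130,209), the post top at (127,189) and the hook tip at (134,218). Next I fit box models to the colour masks in both views.

```bash
cat > fit.py <<'E'
from h import *
from scipy.optimize import minimize
from itertools import product
S=8
def box(x0,x1,y0,y1,z0,z1): return np.array(list(product((x0,x1),(y0,y1),(z0,z1))))/1e3
COV=[box(-30,30,-45,45,44,50),box(-20,20,-11,11,50,94),box(-15,15,-45,-37,0,50),box(-15,15,37,45,0,50)]
TAB=[box(-8,8,-13,13,79,113)]
TRAY=[box(-85,85,-75,75,0,35)]
PLATE=[box(-65,65,-65,65,0,12)]
BASE=[box(-50,70,-45,45,0,10)]
def mask(f,col):
    h=cv2.cvtColor(f['pixels'],cv2.COLOR_RGB2HSV).astype(int);H,Sa,V=h[...,0],h[...,1],h[...,2]
    m={'red':((H<8)|(H>172))&(Sa>170)&(V>60),'blue':(H>105)&(H<125)&(Sa>150)&(V>50)}[col]
    return m.astype(np.float32)
def sil(f,boxes,p,win):
    u0,v0,u1,v1=win;im=np.zeros(((v1-v0)*S,(u1-u0)*S),np.uint8)
    c,s=np.cos(p[3]),np.sin(p[3]);R=np.array([[c,-s,0],[s,c,0],[0,0,1]])
    for b in boxes:
        q=(proj(f,b@R.T+p[:3])-[u0-.5,v0-.5])*S
        cv2.fillConvexPoly(im,cv2.convexHull(np.round(q).astype(np.int32)),1)
    return cv2.resize(im.astype(np.float32),(u1-u0,v1-v0),interpolation=cv2.INTER_AREA)
def fit(views,boxes,p0,col,free):
    ms=[cv2.GaussianBlur(mask(f,col)[w[1]:w[3],w[0]:w[2]],(0,0),.7) for f,w in views]
    free=np.array(free)
    def cost(d):
        p=np.array(p0,float);p[free]+=d
        return sum(np.sum((cv2.GaussianBlur(sil(f,boxes,p,w),(0,0),.7)-m)**2) for (f,w),m in zip(views,ms))
    sc=np.array([.008,.008,.008,.12])[free]
    r=minimize(cost,np.zeros(len(free)),method='Nelder-Mead',options=dict(initial_simplex=np.vstack([np.zeros(len(free)),np.diag(sc)]),xatol=1e-5,fatol=1e-4,maxiter=600))
    p=np.array(p0,float);p[free]+=r.x;return p,r.fun,[m.sum() for m in ms]
E
cat > m1.py <<'E'
from fit import *
t,s=load('top'),load('side')
wt,ws=(295,180,350,225),(270,160,322,222)
g=onz(t,324.5,202.5,.062);print('cov guess',g)
p0=[g[0],g[1],.012,0.04]
for v in ([(t,wt),(s,ws)],[(t,wt)],[(s,ws)]): print('cover',*fit(v,COV,p0,'red',[0,1,2,3]))
wt,ws=(115,195,140,222),(155,262,185,296)
g=onz(t,130.5,209,.151);print('tab guess',g)
p0=[g[0],g[1],.055,0.25]
for y in(.2,.35): 
  p0[3]=y
  for v in ([(t,wt),(s,ws)],): print('loupe',*fit(v,TAB,p0,'blue',[0,1,2,3]))
wt,ws=(195,170,275,255),(200,215,312,292)
g=onz(t,235,214,.03);p0=[g[0],g[1],0,-.15]
for y in (-.15,.0): 
  p0[3]=y;print('tray',*fit([(t,wt),(s,ws)],TRAY,p0,'blue',[0,1,2,3]))
print('base corners top z=.01',[onz(t,*q,.01)[:2] for q in((153.5,186),(161,220),(134,227.5))])
print('post top',onz(t,127,188.5,.145),'tip',onz(t,134,217.5,.139))
print('plate corners',[onz(t,*q,.012)[:2] for q in((302,181),(343,184),(341.5,225.5),(299.5,222.5))])
E
python3 m1.py
```

```text
cov guess [ 0.5357 -0.2974  0.062 ]
cover [ 0.537  -0.2972  0.0093  0.009 ] 148.03733825683594 [np.float32(468.0), np.float32(500.0)]
cover [ 0.5483 -0.3163 -0.1268 -0.0431] 25.996620178222656 [np.float32(468.0)]
cover [ 0.5383 -0.2978  0.01    0.0484] 77.31600189208984 [np.float32(500.0)]
tab guess [0.4984 0.2695 0.151 ]
loupe [0.5005 0.2635 0.0519 0.5471] 56.302154541015625 [np.float32(34.0), np.float32(195.0)]
loupe [0.4986 0.2655 0.0551 0.5775] 54.95346450805664 [np.float32(34.0), np.float32(195.0)]
tray [ 0.4982 -0.0239 -0.0033 -0.2181] 210.2772674560547 [np.float32(2395.0), np.float32(3373.0)]
tray [ 0.4988 -0.0237 -0.003  -0.231 ] 208.05783081054688 [np.float32(2395.0), np.float32(3373.0)]
base corners top z=.01 [array([0.5822, 0.2399]), array([0.4744, 0.2113]), array([0.4489, 0.296 ])]
post top [0.5579 0.2843 0.145 ] tip [0.4748 0.2616 0.139 ]
plate corners [array([ 0.607 , -0.2329]), array([ 0.5999, -0.3626]), array([ 0.4686, -0.3579]), array([ 0.4753, -0.2263])]
```

```bash
python3 - <<'E'
s=open('fit.py').read()
a=s.index("    h=cv2.cvt");b=s.index("    return m.astype")
s=s[:a]+"""    p=f['pixels'].astype(int);R,G,B=p[...,0],p[...,1],p[...,2]
    m=(R>2.2*np.maximum(G,B))&(R>60) if col=='red' else (B>1.5*R)&(B-R>25)
"""+s[b:]
open('fit.py','w').write(s)
s=open('m1.py').read().replace("print('base","p0=[.5,.267,.055,.27]\nwt,ws=(115,195,140,222),(155,262,185,296)\nfor v in ([(t,wt),(s,ws)],[(t,wt)],[(s,ws)]): print('loupe yaw fixed',*fit(v,TAB,p0,'blue',[0,1,2] if len(v)>1 else [0,1]))\nprint('base").replace("0.04]","-.05]")
s+="""
import fit
def ov(f,w,boxes,p):
    m=mask(f,'red' if boxes is COV else 'blue')[w[1]:w[3],w[0]:w[2]];q=sil(f,boxes,p,w)
    im=np.dstack([m*0,q,m])*255;return cv2.resize(im,(400,300),interpolation=0)
pc=fit.fit([(t,(295,180,350,225)),(s,(270,160,322,222))],COV,[.537,-.296,.012,-.05],'red',[0,1,2,3])[0]
pl=fit.fit([(t,wt),(s,ws)],TAB,[.5,.267,.055,.27],'blue',[0,1,2])[0]
cv2.imwrite('pics/ov.png',np.vstack([np.hstack([ov(t,(295,180,350,225),COV,pc),ov(s,(270,160,322,222),COV,pc)]),np.hstack([ov(t,wt,TAB,pl),ov(s,ws,TAB,pl)])]))
"""
open('m1.py','w').write(s)
E
python3 m1.py
```

```text
cov guess [ 0.5357 -0.2974  0.062 ]
cover [ 0.5365 -0.2971  0.01   -0.027 ] 58.75788116455078 [np.float32(574.0), np.float32(542.0)]
cover [ 0.5359 -0.2966  0.0103 -0.0314] 8.270631790161133 [np.float32(574.0)]
cover [ 0.5372 -0.2975  0.0103  0.0187] 48.88954544067383 [np.float32(542.0)]
tab guess [0.4984 0.2695 0.151 ]
loupe [0.4988 0.2655 0.0549 0.4797] 19.473342895507812 [np.float32(62.000233), np.float32(228.0)]
loupe [0.4978 0.2665 0.0558 0.4112] 21.435277938842773 [np.float32(62.000233), np.float32(228.0)]
tray [ 0.4973 -0.0226 -0.0012 -0.2271] 24.876792907714844 [np.float32(2639.0), np.float32(3530.0)]
tray [ 0.4975 -0.0226 -0.0016 -0.228 ] 23.76813507080078 [np.float32(2639.0), np.float32(3530.0)]
loupe yaw fixed [0.499  0.2658 0.0544 0.27  ] 26.13886260986328 [np.float32(62.000233), np.float32(228.0)]
loupe yaw fixed [0.4996 0.2677 0.055  0.27  ] 6.7369279861450195 [np.float32(62.000233)]
loupe yaw fixed [0.4987 0.2657 0.055  0.27  ] 18.14088249206543 [np.float32(228.0)]
base corners top z=.01 [array([0.5822, 0.2399]), array([0.4744, 0.2113]), array([0.4489, 0.296 ])]
post top [0.5579 0.2843 0.145 ] tip [0.4748 0.2616 0.139 ]
plate corners [array([ 0.607 , -0.2329]), array([ 0.5999, -0.3626]), array([ 0.4686, -0.3579]), array([ 0.4753, -0.2263])][ WARN:0@2.460] global loadsave.cpp:1063 imwrite_ Unsupported depth image for selected encoder is fallbacked to CV_8U.
```

View pics/ov.png

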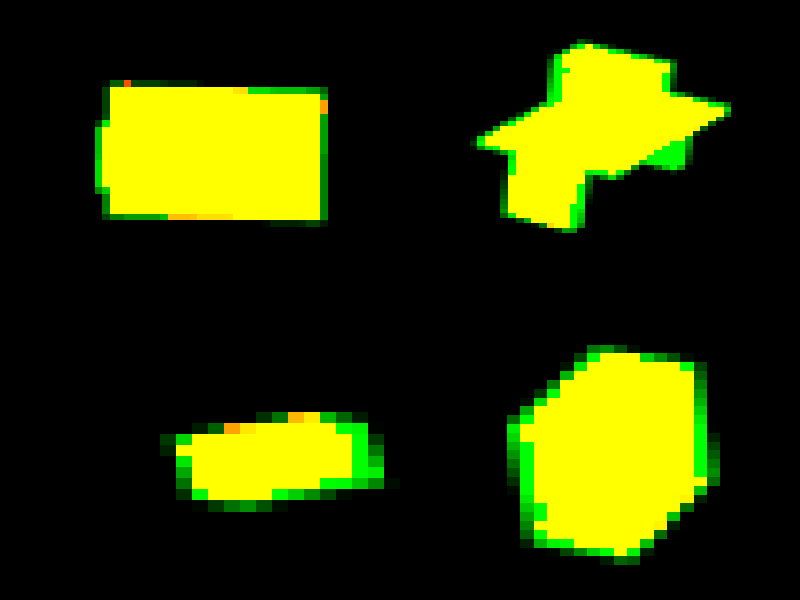

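The fits agree to about 2 mm. The cover is at (0.537,-0.2965) with z 0.010 and yaw about -0.045, and the fixture plate corners agree. The loupe is at (0.499,0.2665) with z 0.055 and yaw about 0.28. The tray is at (0.4974,-0.0226) with z near 0 and yaw -0.228. These heights match the text. Next is a helper to convert targets into move units.

```bash
cat > go.py <<'E'
# go.py "last row sent (6 nums)|-" x y z yaw : tracks commanded pose, prints normalised shift/turn to target
import sys,os,numpy as np
from scipy.spatial.transform import Rotation as R
from bench import bot
np.set_printoptions(precision=4,suppress=True)
if os.path.exists('cmd.npz'): d=np.load('cmd.npz');p,q=d['p'],R.from_quat(d['q'])
else: p,q=np.array([.215,-.533,.187]),R.from_quat([.9817,.1902,0,0])
if sys.argv[1]!='-':
    a=np.array(eval('['+sys.argv[1]+']'));p=p+q.apply(a[:3]*.3);q=q*R.from_rotvec(a[3:]*np.pi)
np.savez('cmd.npz',p=p,q=q.as_quat())
s=bot.observe();print('cmd',p,'meas',s['eef_pos'],'t',s['time_s'],'F',s['ft_force'],'gap',s['finger_gap'],'grip',s['grip_force'])
x=np.array([float(v) for v in sys.argv[2:6]])
r=q.inv()*R.from_euler('z',x[3])*R.from_quat([1,0,0,0])
print('shift',q.inv().apply(x[:3]-p)/.3,'turn',r.as_rotvec()/np.pi)
E
python3 go.py - .5368 -.2965 .187 -.045
```

```text
cmd [ 0.215 -0.533  0.187] meas [ 0.2146 -0.5328  0.1863] t 0.1 F [ 0.5698 -0.5841 -0.4807] gap 0.9957338964314191 grip 0.0
shift [ 1.2895 -0.3307  0.    ] turn [0.     0.     0.1362]
```

{"api": "move_arm", "payload": {
  "plan": [
    [1, 0.09, -0.023, 0, 0, 0, 0.014],
    [1, 0.18, -0.046, 0, 0, 0, 0.027],
    [1, 0.27, -0.069, 0, 0, 0, 0.041],
    [1, 0.36, -0.092, 0, 0, 0, 0.054],
    [1, 0.45, -0.115, 0, 0, 0, 0.068],
    [1, 0.54, -0.138, 0, 0, 0, 0.082],
    [1, 0.63, -0.161, 0, 0, 0, 0.095],
    [1, 0.72, -0.184, 0, 0, 0, 0.109],
    [1, 0.81, -0.207, 0, 0, 0, 0.123],
    [1, 0.9, -0.23, 0, 0, 0, 0.136]
  ]
}}

```text
time_s: 1.1
eef_pos: [0.4401, -0.3674, 0.1867]
tcp_rot: [1.0, -0.023, -0.0, -0.0]
ft_force: [-0.0, 0.1, 0.3]
finger_gap: 1.001
grip_force: 0.0
```

```bash
python3 go.py ".9,-.23,0,0,0,.136" .5368 -.2965 .14 -.045
```

```text
cmd [ 0.4397 -0.3682  0.187 ] meas [ 0.4401 -0.3674  0.1867] t 1.1 F [-0.0399  0.0664  0.2781] gap 1.0014166099306083 grip 0.0
shift [ 0.3127 -0.253   0.1567] turn [0.     0.     0.0002]
```

{"api": "move_arm", "payload": {
  "plan": [
    [1, 0.04, -0.032, 0, 0, 0, 0],
    [1, 0.09, -0.073, 0, 0, 0, 0],
    [1, 0.14, -0.113, 0, 0, 0, 0],
    [1, 0.19, -0.154, 0, 0, 0, 0],
    [1, 0.24, -0.194, 0.0, 0, 0, 0],
    [1, 0.29, -0.235, 0.0, 0, 0, 0],
    [1, 0.313, -0.253, 0.04, 0, 0, 0],
    [1, 0.313, -0.253, 0.1, 0, 0, 0],
    [1, 0.313, -0.253, 0.157, 0, 0, 0],
    [1, 0.313, -0.253, 0.157, 0, 0, 0]
  ]
}}

```text
time_s: 2.1
eef_pos: [0.5342, -0.2956, 0.1359]
tcp_rot: [1.0, -0.022, -0.003, -0.002]
ft_force: [-0.7, 0.4, 1.1]
finger_gap: 0.999
grip_force: 0.0
```

```bash
python3 go.py ".313,-.253,.157,0,0,0" .5368 -.2965 .072 -.045; python3 - <<'E'
from bench import bot
from h import *
ims=[]
for n,c in(('top',(322,200,80)),('side',(296,180,90))):
    f=bot.grab_frame(n);pickle.dump(f,open(f'pics/{n}1.pkl','wb'));ims.append(crop(f,*c,1))
cv2.imwrite('pics/c2.png',np.hstack(ims))
E
```

```text
cmd [ 0.5369 -0.2965  0.1399] meas [ 0.5342 -0.2956  0.1359] t 2.1 F [-0.7423  0.3895  1.076 ] gap 0.9986004562859399 grip 0.0
shift [-0.0003 -0.      0.2263] turn [0.     0.     0.0002]
```

View pics/c2.png

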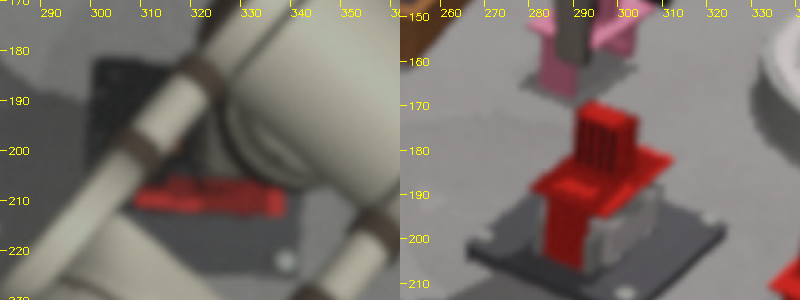

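The top view is covered by the arm. In the side view the cover is untouched at about (300,180), with a finger above it at (289,158). I'll descend.

{"api": "move_arm", "payload": {
  "plan": [
    [1, 0, 0, 0.03, 0, 0, 0],
    [1, 0, 0, 0.06, 0, 0, 0],
    [1, 0, 0, 0.09, 0, 0, 0],
    [1, 0, 0, 0.12, 0, 0, 0],
    [1, 0, 0, 0.15, 0, 0, 0],
    [1, 0, 0, 0.18, 0, 0, 0],
    [1, 0, 0, 0.2, 0, 0, 0],
    [1, 0, 0, 0.215, 0, 0, 0],
    [1, 0, 0, 0.226, 0, 0, 0],
    [1, 0, 0, 0.226, 0, 0, 0]
  ]
}}

```text
time_s: 3.2
eef_pos: [0.5365, -0.2967, 0.0719]
tcp_rot: [1.0, -0.022, -0.0, -0.0]
ft_force: [-0.1, 0.8, 0.0]
finger_gap: 0.998
grip_force: 0.0
```

{"api": "move_arm", "payload": {
  "plan": [
    [0.6, 0, 0, 0, 0, 0, 0],
    [0.5, 0, 0, 0, 0, 0, 0],
    [0.4, 0, 0, 0, 0, 0, 0],
    [0.3, 0, 0, 0, 0, 0, 0],
    [0.2, 0, 0, 0, 0, 0, 0],
    [0.1, 0, 0, 0, 0, 0, 0],
    [0, 0, 0, 0, 0, 0, 0],
    [0, 0, 0, 0, 0, 0, 0],
    [0, 0, 0, 0, 0, 0, 0],
    [0, 0, 0, 0, 0, 0, 0]
  ]
}}

```text
time_s: 4.2
eef_pos: [0.5366, -0.2968, 0.0723]
tcp_rot: [1.0, -0.022, -0.0, -0.0]
ft_force: [-0.4, -0.3, 1.0]
finger_gap: 0.233
grip_force: 30.0
```

Gripped: the gap of 21.4 mm matches the block. Pull straight up.

{"api": "move_arm", "payload": {
  "plan": [
    [0, 0, 0, -0.01, 0, 0, 0],
    [0, 0, 0, -0.02, 0, 0, 0],
    [0, 0, 0, -0.03, 0, 0, 0],
    [0, 0, 0, -0.04, 0, 0, 0],
    [0, 0, 0, -0.05, 0, 0, 0],
    [0, 0, 0, -0.06, 0, 0, 0],
    [0, 0, 0, -0.07, 0, 0, 0],
    [0, 0, 0, -0.08, 0, 0, 0],
    [0, 0, 0, -0.09, 0, 0, 0],
    [0, 0, 0, -0.1, 0, 0, 0]
  ]
}}

```text
time_s: 5.2
eef_pos: [0.5368, -0.297, 0.1028]
tcp_rot: [1.0, -0.022, 0.0, 0.0]
ft_force: [-0.0, -0.1, -1.1]
finger_gap: 0.231
grip_force: 30.0
```

{"api": "move_arm", "payload": {
  "plan": [
    [0, 0, 0, -0.02, 0, 0, 0],
    [0, 0, 0, -0.04, 0, 0, 0],
    [0, 0, 0, -0.07, 0, 0, 0],
    [0, 0, 0, -0.1, 0, 0, 0],
    [0, 0, 0, -0.13, 0, 0, 0],
    [0, 0, 0, -0.16, 0, 0, 0],
    [0, 0, 0, -0.18, 0, 0, 0],
    [0, 0, 0, -0.2, 0, 0, 0],
    [0, 0, 0, -0.2, 0, 0, 0],
    [0, 0, 0, -0.2, 0, 0, 0]
  ]
}}

```text
time_s: 6.2
eef_pos: [0.5365, -0.2968, 0.1621]
tcp_rot: [1.0, -0.022, -0.0, -0.0]
ft_force: [-0.3, 0.7, -0.7]
finger_gap: 0.235
grip_force: 30.0
```

```bash
python3 go.py "0,0,.226-.3,0,0,0" .4974 -.0226 .162 -.228; python3 - <<'E'
from bench import bot
from h import *
ims=[]
for n,c in(('top',(322,200,90)),('side',(296,170,100))):
    f=bot.grab_frame(n);pickle.dump(f,open(f'pics/{n}2.pkl','wb'));ims.append(crop(f,*c,1))
cv2.imwrite('pics/c3.png',np.hstack(ims))
E
```

```text
cmd [ 0.5369 -0.2965  0.1621] meas [ 0.5365 -0.2968  0.1621] t 6.2 F [-0.289   0.7106 -0.7435] gap 0.23531983600667727 grip 29.99610185623169
shift [-0.1721 -0.9063  0.0003] turn [0.     0.     0.0584]
```

View pics/c3.png

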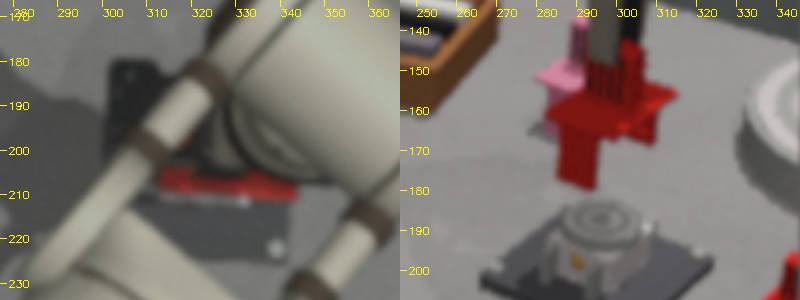

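In the side view the cover hangs upright at about (300,157), clear of the bare disc at about (301,188). Next I check for slip in the grip and measure the disc centre.

```bash
python3 - <<'E'
from fit import *
s=load('side',2)
print(fit([(s,(278,138,322,185))],COV,[.5368,-.2968,.102,-.045],'red',[2]))
for v in(186.5,188): print(onz(s,301,v,.052))
print(proj(s,[[.5368,-.2965,.052]]))
E
```

```text
(array([ 0.5368, -0.2968,  0.1006, -0.045 ]), np.float64(97.06896209716797), [np.float32(547.0)])
[ 0.5253 -0.3078  0.052 ]
[ 0.5213 -0.3006  0.052 ]
[[295.7222 186.9557]]
```

{"api": "move_arm", "payload": {
  "plan": [
    [0, -0.01, -0.05, 0, 0, 0, 0.003],
    [0, -0.03, -0.16, 0, 0, 0, 0.01],
    [0, -0.052, -0.27, 0, 0, 0, 0.017],
    [0, -0.073, -0.38, 0, 0, 0, 0.024],
    [0, -0.094, -0.49, 0, 0, 0, 0.032],
    [0, -0.115, -0.6, 0, 0, 0, 0.039],
    [0, -0.136, -0.71, 0, 0, 0, 0.046],
    [0, -0.155, -0.81, 0, 0, 0, 0.052],
    [0, -0.167, -0.87, 0, 0, 0, 0.056],
    [0, -0.172, -0.906, 0, 0, 0, 0.058]
  ]
}}

```text
time_s: 7.3
eef_pos: [0.4961, -0.0207, 0.162]
tcp_rot: [0.994, -0.112, -0.0, -0.0]
ft_force: [0.1, -0.8, -0.7]
finger_gap: 0.234
grip_force: 30.0
```

The disc reads (296,187), as predicted, and there is no slip. Lower into the tray; legs at floor level means TCP about 0.066.

{"api": "move_arm", "payload": {
  "plan": [
    [0, 0, 0, 0.02, 0, 0, 0],
    [0, 0, 0, 0.05, 0, 0, 0],
    [0, 0, 0, 0.09, 0, 0, 0],
    [0, 0, 0, 0.13, 0, 0, 0],
    [0, 0, 0, 0.17, 0, 0, 0],
    [0, 0, 0, 0.21, 0, 0, 0],
    [0, 0, 0, 0.25, 0, 0, 0],
    [0, 0, 0, 0.28, 0, 0, 0],
    [0, 0, 0, 0.295, 0, 0, 0],
    [0, 0, 0, 0.305, 0, 0, 0]
  ]
}}

```text
time_s: 8.3
eef_pos: [0.4971, -0.023, 0.0704]
tcp_rot: [0.994, -0.113, -0.0, -0.0]
ft_force: [-0.7, 0.2, -1.2]
finger_gap: 0.235
grip_force: 30.0
```

{"api": "move_arm", "payload": {
  "plan": [
    [0, 0, 0, 0, 0, 0, 0],
    [0, 0, 0, 0.001, 0, 0, 0],
    [0, 0, 0, 0.002, 0, 0, 0],
    [0, 0, 0, 0.004, 0, 0, 0],
    [0, 0, 0, 0.006, 0, 0, 0],
    [0, 0, 0, 0.008, 0, 0, 0],
    [0, 0, 0, 0.01, 0, 0, 0],
    [0, 0, 0, 0.012, 0, 0, 0],
    [0, 0, 0, 0.014, 0, 0, 0],
    [0, 0, 0, 0.014, 0, 0, 0]
  ]
}}

```text
time_s: 9.3
eef_pos: [0.4971, -0.023, 0.0665]
tcp_rot: [0.994, -0.113, -0.0, -0.0]
ft_force: [0.0, -0.6, -1.6]
finger_gap: 0.234
grip_force: 30.0
```

```bash
python3 go.py "-.172,-.906,0,0,0,.058" .4974 -.0226 .162 -.228;python3 go.py "0,0,.319,0,0,0" .4974 -.0226 .162 -.228; python3 - <<'E'
from bench import bot
from fit import *
s=bot.grab_frame('side');p=bot.observe()['eef_pos']
print(fit([(s,(225,205,305,270))],COV,[p[0],p[1],.006,-.228],'red',[2]))
cv2.imwrite('pics/c4.png',cv2.resize(crop(s,260,240,120,1),(800,600)))
E
```

```text
cmd [ 0.4974 -0.0227  0.1621] meas [ 0.4971 -0.023   0.0665] t 9.3 F [ 0.0274 -0.6282 -1.6014] gap 0.23388910853330697 grip 29.99607503414154
shift [-0.0001 -0.0002  0.0003] turn [0.     0.     0.0004]
cmd [ 0.4974 -0.0227  0.0664] meas [ 0.4971 -0.023   0.0665] t 9.3 F [ 0.0274 -0.6282 -1.6014] gap 0.23388910853330697 grip 29.99607503414154
shift [-0.0001 -0.0002 -0.3187] turn [0.     0.     0.0004]
(array([ 0.4971, -0.023 ,  0.0052, -0.228 ]), np.float64(138.56417846679688), [np.float32(734.0)])
```

View pics/c4.png

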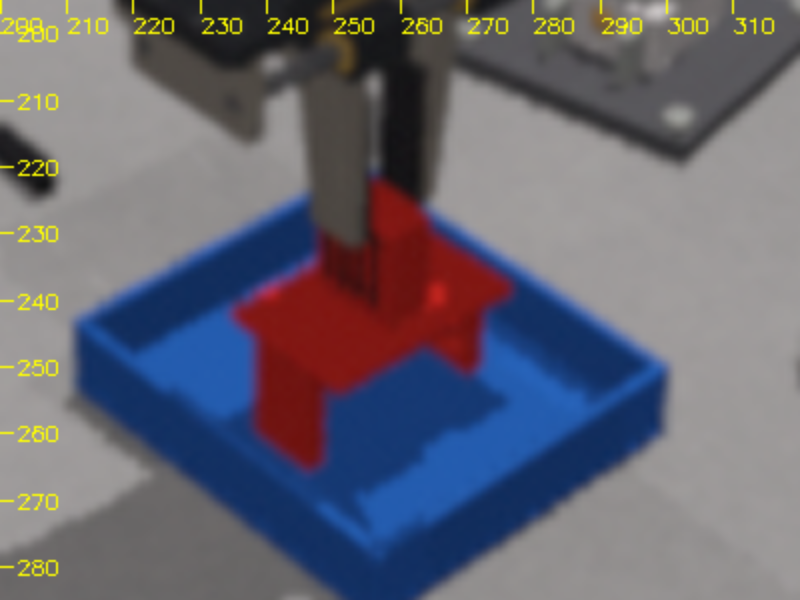

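The cover is upright, centred in the tray, with its legs about at floor level (near (246,265)). Its weight is still on the gripper, so I'll ease down further until the floor carries it.

{"api": "move_arm", "payload": {
  "plan": [
    [0, 0, 0, 0.001, 0, 0, 0],
    [0, 0, 0, 0.002, 0, 0, 0],
    [0, 0, 0, 0.003, 0, 0, 0],
    [0, 0, 0, 0.004, 0, 0, 0],
    [0, 0, 0, 0.005, 0, 0, 0],
    [0, 0, 0, 0.006, 0, 0, 0],
    [0, 0, 0, 0.007, 0, 0, 0],
    [0, 0, 0, 0.007, 0, 0, 0],
    [0, 0, 0, 0.007, 0, 0, 0],
    [0, 0, 0, 0.007, 0, 0, 0]
  ]
}}

```text
time_s: 10.35
eef_pos: [0.4977, -0.0229, 0.0651]
tcp_rot: [0.994, -0.113, 0.001, -0.0]
ft_force: [-1.1, 2.5, 6.5]
finger_gap: 0.237
grip_force: 30.0
```

Contact at 6.5 N. Release, then retreat upward.

{"api": "move_arm", "payload": {
  "plan": [
    [0.3, 0, 0, 0, 0, 0, 0],
    [0.4, 0, 0, 0, 0, 0, 0],
    [0.5, 0, 0, 0, 0, 0, 0],
    [0.6, 0, 0, 0, 0, 0, 0],
    [0.7, 0, 0, 0, 0, 0, 0],
    [0.8, 0, 0, 0, 0, 0, 0],
    [0.8, 0, 0, 0, 0, 0, 0],
    [0.8, 0, 0, 0, 0, 0, 0],
    [0.8, 0, 0, 0, 0, 0, 0],
    [0.8, 0, 0, 0, 0, 0, 0]
  ]
}}

```text
time_s: 11.35
eef_pos: [0.4972, -0.0231, 0.0645]
tcp_rot: [0.994, -0.113, 0.0, 0.0]
ft_force: [0.7, 0.2, -0.2]
finger_gap: 0.803
grip_force: 0.0
```

{"api": "move_arm", "payload": {
  "plan": [
    [0.8, 0, 0, -0.02, 0, 0, 0],
    [0.8, 0, 0, -0.06, 0, 0, 0],
    [0.8, 0, 0, -0.12, 0, 0, 0],
    [0.8, 0, 0, -0.2, 0, 0, 0],
    [0.8, 0, 0, -0.28, 0, 0, 0],
    [0.8, 0, 0, -0.36, 0, 0, 0],
    [0.8, 0, 0, -0.42, 0, 0, 0],
    [0.8, 0, 0, -0.46, 0, 0, 0],
    [0.8, 0, 0, -0.48, 0, 0, 0],
    [0.8, 0, 0, -0.48, 0, 0, 0]
  ]
}}

```text
time_s: 12.35
eef_pos: [0.4975, -0.0231, 0.2093]
tcp_rot: [0.994, -0.113, 0.001, 0.0]
ft_force: [0.2, -0.7, -0.2]
finger_gap: 0.803
grip_force: 0.0
```

```bash
python3 go.py "0,0,.007-.48,0,0,0" .4992 .2665 .207 .28; python3 - <<'E'
from bench import bot
from fit import *
s=bot.grab_frame('side')
print(fit([(s,(225,205,305,270))],COV,[.4974,-.0229,.006,-.228],'red',[0,1,2,3]))
E
```

```text
cmd [ 0.4974 -0.0227  0.2083] meas [ 0.4975 -0.0231  0.2093] t 12.35 F [ 0.2015 -0.7353 -0.2465] gap 0.8025504381457728 grip 0.0
shift [-0.2109 -0.9406  0.0043] turn [ 0.      0.     -0.1613]
(array([ 0.5331, -0.0803, -0.0522, -0.2684]), np.float64(19.430389404296875), [np.float32(797.0)])
```

The last fit used one view only and is degenerate in depth; I'll recheck with both views later. Now to above the loupe.

{"api": "move_arm", "payload": {
  "plan": [
    [0.7, -0.02, -0.09, 0, 0, 0, -0.016],
    [0.7, -0.042, -0.188, 0, 0, 0, -0.032],
    [0.7, -0.063, -0.282, 0, 0, 0, -0.048],
    [0.7, -0.084, -0.376, 0, 0, 0, -0.064],
    [0.7, -0.105, -0.47, 0, 0, 0, -0.08],
    [0.7, -0.127, -0.564, 0, 0, 0, -0.097],
    [0.7, -0.148, -0.658, 0, 0, 0, -0.113],
    [0.7, -0.169, -0.752, 0, 0, 0, -0.129],
    [0.7, -0.19, -0.85, 0, 0, 0, -0.145],
    [0.7, -0.211, -0.941, 0.0, 0, 0, -0.161]
  ]
}}

```text
time_s: 13.4
eef_pos: [0.498, 0.2674, 0.2069]
tcp_rot: [0.99, 0.14, -0.001, 0.0]
ft_force: [-0.2, 0.6, 0.4]
finger_gap: 0.703
grip_force: 0.0
```

```bash
python3 go.py "-.211,-.941,0,0,0,-.161" .4992 .2665 .138 .28; python3 - <<'E'
from bench import bot
from fit import *
s=bot.grab_frame('side');t=bot.grab_frame('top')
print(fit([(s,(225,205,305,270)),(t,(205,180,270,245))],COV,[.4974,-.0229,.006,-.228],'red',[0,1,2,3]))
print(fit([(s,(225,205,305,270))],COV,[.4974,-.0229,.006,-.228],'red',[0,1,3]))
cv2.imwrite('pics/c5.png',np.vstack([np.hstack([crop(t,144,205,100,1),crop(s,170,290,110,1)]),np.hstack([crop(t,235,214,100,1),crop(s,260,240,120,1)])]))
E
```

```text
cmd [0.4992 0.2666 0.2083] meas [0.498  0.2674 0.2069] t 13.4 F [-0.158   0.6235  0.3887] gap 0.7032848910701237 grip 0.0
shift [-0.0001  0.0004  0.2343] turn [ 0.      0.     -0.0003]
(array([ 0.4962, -0.0235,  0.0039, -0.222 ]), np.float64(97.06758880615234), [np.float32(811.0), np.float32(489.0)])
(array([ 0.4946, -0.0214,  0.006 , -0.2172]), np.float64(59.177757263183594), [np.float32(811.0)])
```

View pics/c5.png

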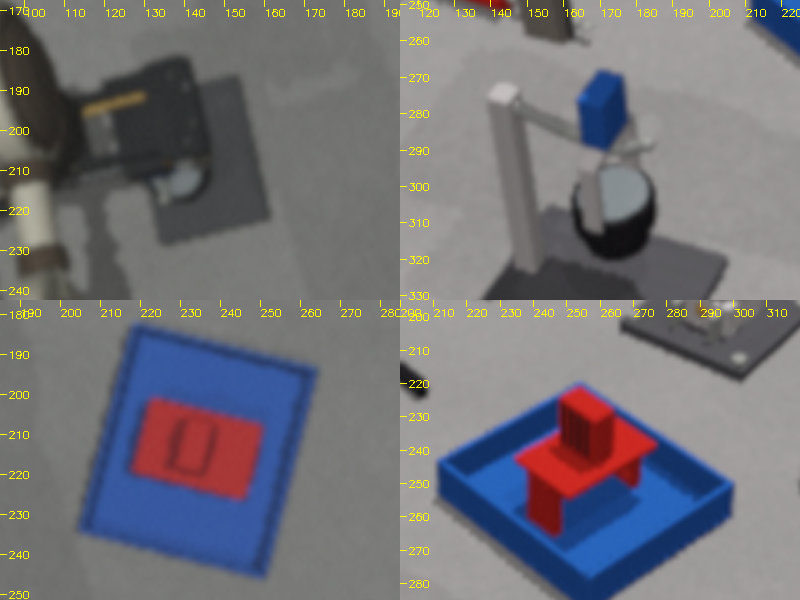

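The cover stands in the tray, centred at about (233,213) in the top view, and the loupe hangs undisturbed with its tab at (170,280) in the side view. Descend and grip it.

{"api": "move_arm", "payload": {
  "plan": [
    [0.7, 0, 0, 0.03, 0, 0, 0],
    [0.7, 0, 0, 0.06, 0, 0, 0],
    [0.7, 0, 0, 0.09, 0, 0, 0],
    [0.7, 0, 0, 0.12, 0, 0, 0],
    [0.7, 0, 0, 0.15, 0, 0, 0],
    [0.7, 0, 0, 0.18, 0, 0, 0],
    [0.7, 0, 0, 0.2, 0, 0, 0],
    [0.7, 0, 0, 0.22, 0, 0, 0],
    [0.7, 0, 0, 0.234, 0, 0, 0],
    [0.7, 0, 0, 0.234, 0, 0, 0]
  ]
}}

```text
time_s: 14.5
eef_pos: [0.4985, 0.2662, 0.1377]
tcp_rot: [0.99, 0.139, -0.001, 0.0]
ft_force: [-0.5, 0.3, -0.4]
finger_gap: 0.699
grip_force: 0.0
```

{"api": "move_arm", "payload": {
  "plan": [
    [0.6, 0, 0, 0, 0, 0, 0],
    [0.5, 0, 0, 0, 0, 0, 0],
    [0.42, 0, 0, 0, 0, 0, 0],
    [0.38, 0, 0, 0, 0, 0, 0],
    [0.34, 0, 0, 0, 0, 0, 0],
    [0.3, 0, 0, 0, 0, 0, 0],
    [0.25, 0, 0, 0, 0, 0, 0],
    [0.2, 0, 0, 0, 0, 0, 0],
    [0, 0, 0, 0, 0, 0, 0],
    [0, 0, 0, 0, 0, 0, 0]
  ]
}}

```text
time_s: 15.5
eef_pos: [0.4989, 0.2662, 0.1383]
tcp_rot: [0.99, 0.139, 0.0, 0.0]
ft_force: [0.4, -0.5, 1.3]
finger_gap: 0.265
grip_force: 30.0
```

Gripped. Lift 20 mm, then slide 66 mm along the stand's -x (the tool's -x).

{"api": "move_arm", "payload": {
  "plan": [
    [0, 0, 0, -0.01, 0, 0, 0],
    [0, 0, 0, -0.02, 0, 0, 0],
    [0, 0, 0, -0.03, 0, 0, 0],
    [0, 0, 0, -0.04, 0, 0, 0],
    [0, 0, 0, -0.05, 0, 0, 0],
    [0, 0, 0, -0.06, 0, 0, 0],
    [0, 0, 0, -0.067, 0, 0, 0],
    [0, 0, 0, -0.068, 0, 0, 0],
    [0, 0, 0, -0.068, 0, 0, 0],
    [0, 0, 0, -0.068, 0, 0, 0]
  ]
}}

```text
time_s: 16.5
eef_pos: [0.4988, 0.2662, 0.1585]
tcp_rot: [0.99, 0.139, -0.0, 0.0]
ft_force: [-0.3, 0.8, -0.6]
finger_gap: 0.271
grip_force: 30.0
```

{"api": "move_arm", "payload": {
  "plan": [
    [0, -0.01, 0, 0, 0, 0, 0],
    [0, -0.03, 0, 0, 0, 0, 0],
    [0, -0.055, 0, 0, 0, 0, 0],
    [0, -0.08, 0, 0, 0, 0, 0],
    [0, -0.105, 0, 0, 0, 0, 0],
    [0, -0.13, 0, 0, 0, 0, 0],
    [0, -0.155, 0, 0, 0, 0, 0],
    [0, -0.18, 0, 0, 0, 0, 0],
    [0, -0.205, 0, 0, 0, 0, 0],
    [0, -0.22, 0, 0, 0, 0, 0]
  ]
}}

```text
time_s: 17.5
eef_pos: [0.4348, 0.2479, 0.1587]
tcp_rot: [0.99, 0.139, -0.0, -0.0]
ft_force: [-0.4, -0.8, -0.8]
finger_gap: 0.266
grip_force: 30.0
```

```bash
python3 go.py "-.22,0,.234-.068,0,0,0" .36 0.1 .26 .1; python3 - <<'E'
from bench import bot
from fit import *
s=bot.grab_frame('side');p=bot.observe()['eef_pos']
print(p,fit([(s,(160,255,260,320))],TAB,[p[0],p[1],.075,.28],'blue',[0,2]))
cv2.imwrite('pics/c6.png',crop(s,190,290,130,1))
E
```

```text
cmd [0.4358 0.2484 0.1585] meas [0.4348 0.2479 0.1587] t 17.5 F [-0.4146 -0.826  -0.8104] gap 0.2660029030527746 grip 29.99826729297638
shift [-0.379   0.4061 -0.3383] turn [0.    0.    0.057]
[0.4344 0.2479 0.1587] (array([0.433 , 0.2479, 0.0761, 0.28  ]), np.float64(807.45361328125), [np.float32(901.43005)])
```

View pics/c6.png

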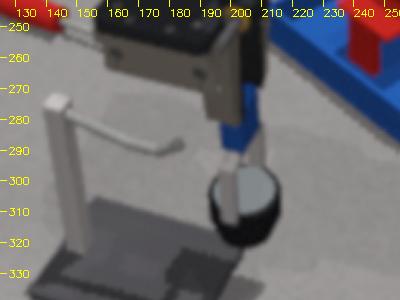

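The loupe is off the hook, hanging upright, foot at about (205,310). Raise it, then travel over the tray at TCP z 0.25.

{"api": "move_arm", "payload": {
  "plan": [
    [0, 0, 0, -0.02, 0, 0, 0],
    [0, 0, 0, -0.05, 0, 0, 0],
    [0, 0, 0, -0.09, 0, 0, 0],
    [0, 0, 0, -0.13, 0, 0, 0],
    [0, 0, 0, -0.17, 0, 0, 0],
    [0, 0, 0, -0.21, 0, 0, 0],
    [0, 0, 0, -0.25, 0, 0, 0],
    [0, 0, 0, -0.28, 0, 0, 0],
    [0, 0, 0, -0.3, 0, 0, 0],
    [0, 0, 0, -0.305, 0, 0, 0]
  ]
}}

```text
time_s: 18.55
eef_pos: [0.4358, 0.2482, 0.251]
tcp_rot: [0.99, 0.139, 0.001, -0.0]
ft_force: [0.1, 0.4, -1.4]
finger_gap: 0.266
grip_force: 30.0
```

```bash
python3 go.py "0,0,-.305,0,0,0" .485 -.02 .25 .12
```

```text
cmd [0.4358 0.2484 0.25  ] meas [0.4358 0.2482 0.251 ] t 18.55 F [ 0.122   0.3899 -1.441 ] gap 0.2658535973912076 grip 29.998290538787842
shift [-0.0887  0.9054  0.    ] turn [0.     0.     0.0506]
```

{"api": "move_arm", "payload": {
  "plan": [
    [0, -0.004, 0.04, 0, 0, 0, 0.002],
    [0, -0.013, 0.13, 0, 0, 0, 0.007],
    [0, -0.023, 0.23, 0, 0, 0, 0.013],
    [0, -0.033, 0.34, 0, 0, 0, 0.019],
    [0, -0.044, 0.45, 0, 0, 0, 0.025],
    [0, -0.055, 0.56, 0, 0, 0, 0.031],
    [0, -0.066, 0.67, 0, 0, 0, 0.037],
    [0, -0.076, 0.78, 0, 0, 0, 0.043],
    [0, -0.084, 0.86, 0, 0, 0, 0.048],
    [0, -0.089, 0.905, 0, 0, 0, 0.051]
  ]
}}

```text
time_s: 19.55
eef_pos: [0.4841, -0.0226, 0.2494]
tcp_rot: [0.998, 0.058, -0.001, 0.0]
ft_force: [0.4, -0.0, -0.1]
finger_gap: 0.27
grip_force: 30.0
```

```bash
python3 go.py "-.089,.905,0,0,0,.051" .537 -.2967 .25 -.045
```

```text
cmd [ 0.4849 -0.0199  0.25  ] meas [ 0.4841 -0.0226  0.2494] t 19.55 F [ 0.444  -0.0273 -0.1428] gap 0.26984710136595436 grip 29.99820649623871
shift [0.0631 0.9367 0.    ] turn [0.     0.     0.0522]
```

{"api": "move_arm", "payload": {
  "plan": [
    [0, 0.003, 0.04, 0, 0, 0, 0.002],
    [0, 0.009, 0.13, 0, 0, 0, 0.007],
    [0, 0.016, 0.24, 0, 0, 0, 0.013],
    [0, 0.024, 0.35, 0, 0, 0, 0.019],
    [0, 0.031, 0.46, 0, 0, 0, 0.026],
    [0, 0.039, 0.58, 0, 0, 0, 0.032],
    [0, 0.047, 0.69, 0, 0, 0, 0.039],
    [0, 0.054, 0.8, 0, 0, 0, 0.045],
    [0, 0.06, 0.89, 0, 0, 0, 0.05],
    [0, 0.063, 0.937, 0, 0, 0, 0.052]
  ]
}}

```text
time_s: 20.55
eef_pos: [0.5366, -0.2986, 0.2495]
tcp_rot: [1.0, -0.023, -0.0, -0.0]
ft_force: [0.4, 0.0, -0.8]
finger_gap: 0.265
grip_force: 30.0
```

{"api": "move_arm", "payload": {
  "plan": [
    [0, 0, 0, 0.02, 0, 0, 0],
    [0, 0, 0, 0.05, 0, 0, 0],
    [0, 0, 0, 0.09, 0, 0, 0],
    [0, 0, 0, 0.13, 0, 0, 0],
    [0, 0, 0, 0.17, 0, 0, 0],
    [0, 0, 0, 0.2, 0, 0, 0],
    [0, 0, 0, 0.23, 0, 0, 0],
    [0, 0, 0, 0.25, 0, 0, 0],
    [0, 0, 0, 0.26, 0, 0, 0],
    [0, 0, 0, 0.26, 0, 0, 0]
  ]
}}

```text
time_s: 21.55
eef_pos: [0.5366, -0.2971, 0.1719]
tcp_rot: [1.0, -0.022, -0.0, -0.0]
ft_force: [-0.2, -0.2, -1.4]
finger_gap: 0.267
grip_force: 30.0
```

```bash
python3 go.py ".063,.937,0,0,0,.052" .537 -.2967 .172 -.045;python3 go.py "0,0,.26,0,0,0" .537 -.2967 .137 -.045; python3 - <<'E'
from bench import bot
from fit import *
f=bot.grab_frame('side');t=bot.grab_frame('top')
a=crop(f,296,170,80,1)
for m,h in((36,.0885),(60,.052)):
    pass
cv2.imwrite('pics/c7.png',cv2.resize(a,(800,600)))
print('disc ctr',proj(f,[[.537,-.2967,.052]]),'foot ctr pred',proj(f,[[.537,-.2967,.0885]]))
E
```

```text
cmd [ 0.537  -0.2968  0.25  ] meas [ 0.5366 -0.2971  0.1719] t 21.55 F [-0.1652 -0.1517 -1.4245] gap 0.26678638612034317 grip 29.998261034488678
shift [ 0.0001 -0.0003  0.26  ] turn [0.     0.     0.0002]
cmd [ 0.537  -0.2968  0.172 ] meas [ 0.5366 -0.2971  0.1719] t 21.55 F [-0.1652 -0.1517 -1.4245] gap 0.26678638612034317 grip 29.998261034488678
shift [ 0.0001 -0.0003  0.1167] turn [0.     0.     0.0002]
disc ctr [[295.6966 186.9051]] foot ctr pred [[296.5573 176.3176]]
```

View pics/c7.png

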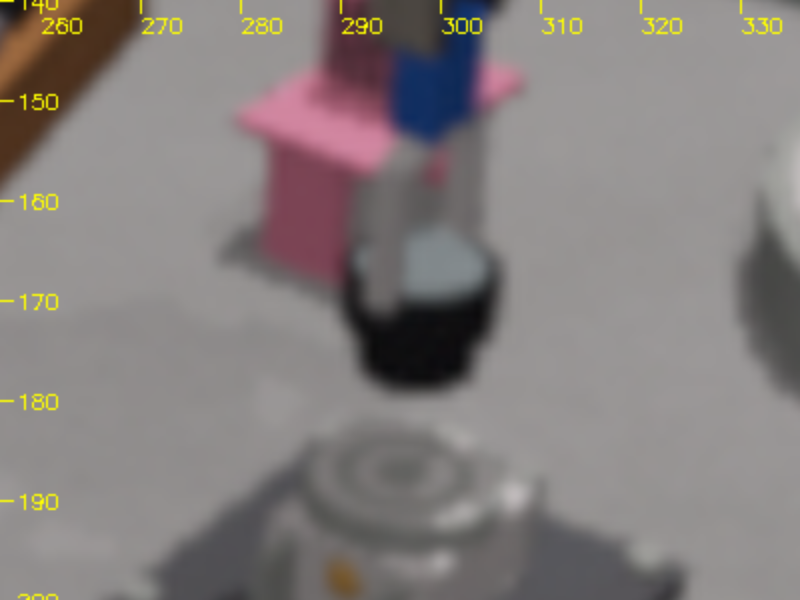

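The foot centre (297.5,175) is above the ring centre of the bare disc (296.3,187), within about 1.5 mm of what I predicted. Lower gently.

{"api": "move_arm", "payload": {
  "plan": [
    [0, 0, 0, 0.015, 0, 0, 0],
    [0, 0, 0, 0.03, 0, 0, 0],
    [0, 0, 0, 0.045, 0, 0, 0],
    [0, 0, 0, 0.06, 0, 0, 0],
    [0, 0, 0, 0.075, 0, 0, 0],
    [0, 0, 0, 0.085, 0, 0, 0],
    [0, 0, 0, 0.095, 0, 0, 0],
    [0, 0, 0, 0.1, 0, 0, 0],
    [0, 0, 0, 0.105, 0, 0, 0],
    [0, 0, 0, 0.105, 0, 0, 0]
  ]
}}

```text
time_s: 22.65
eef_pos: [0.5367, -0.2971, 0.1406]
tcp_rot: [1.0, -0.022, -0.0, -0.0]
ft_force: [-0.2, 0.8, -1.7]
finger_gap: 0.268
grip_force: 30.0
```

{"api": "move_arm", "payload": {
  "plan": [
    [0, 0, 0, 0.001, 0, 0, 0],
    [0, 0, 0, 0.002, 0, 0, 0],
    [0, 0, 0, 0.003, 0, 0, 0],
    [0, 0, 0, 0.004, 0, 0, 0],
    [0, 0, 0, 0.005, 0, 0, 0],
    [0, 0, 0, 0.006, 0, 0, 0],
    [0, 0, 0, 0.007, 0, 0, 0],
    [0, 0, 0, 0.008, 0, 0, 0],
    [0, 0, 0, 0.009, 0, 0, 0],
    [0, 0, 0, 0.009, 0, 0, 0]
  ]
}}

```text
time_s: 23.65
eef_pos: [0.5367, -0.2971, 0.1379]
tcp_rot: [1.0, -0.022, -0.0, -0.0]
ft_force: [-0.4, 0.2, -1.0]
finger_gap: 0.264
grip_force: 30.0
```

{"api": "move_arm", "payload": {
  "plan": [
    [0, 0, 0, 0.001, 0, 0, 0],
    [0, 0, 0, 0.002, 0, 0, 0],
    [0, 0, 0, 0.003, 0, 0, 0],
    [0, 0, 0, 0.004, 0, 0, 0],
    [0, 0, 0, 0.005, 0, 0, 0],
    [0, 0, 0, 0.006, 0, 0, 0],
    [0, 0, 0, 0.006, 0, 0, 0],
    [0, 0, 0, 0.006, 0, 0, 0],
    [0, 0, 0, 0.006, 0, 0, 0],
    [0, 0, 0, 0.006, 0, 0, 0]
  ]
}}

```text
time_s: 24.65
eef_pos: [0.5367, -0.2971, 0.1362]
tcp_rot: [1.0, -0.022, 0.0, -0.0]
ft_force: [-0.0, 0.2, -1.5]
finger_gap: 0.265
grip_force: 30.0
```

{"api": "move_arm", "payload": {
  "plan": [
    [0, 0, 0, 0.001, 0, 0, 0],
    [0, 0, 0, 0.002, 0, 0, 0],
    [0, 0, 0, 0.003, 0, 0, 0],
    [0, 0, 0, 0.003, 0, 0, 0],
    [0, 0, 0, 0.004, 0, 0, 0],
    [0, 0, 0, 0.004, 0, 0, 0],
    [0, 0, 0, 0.004, 0, 0, 0],
    [0, 0, 0, 0.004, 0, 0, 0],
    [0, 0, 0, 0.004, 0, 0, 0],
    [0, 0, 0, 0.004, 0, 0, 0]
  ]
}}

```text
time_s: 25.65
eef_pos: [0.5369, -0.2973, 0.1353]
tcp_rot: [1.0, -0.022, 0.0, 0.0]
ft_force: [-0.9, -0.7, 1.5]
finger_gap: 0.264
grip_force: 30.0
```

Contact: the force swung about 3 N. Release and retreat.

{"api": "move_arm", "payload": {
  "plan": [
    [0.3, 0, 0, 0, 0, 0, 0],
    [0.35, 0, 0, 0, 0, 0, 0],
    [0.4, 0, 0, 0, 0, 0, 0],
    [0.5, 0, 0, 0, 0, 0, 0],
    [0.6, 0, 0, 0, 0, 0, 0],
    [0.7, 0, 0, 0, 0, 0, 0],
    [0.7, 0, 0, 0, 0, 0, 0],
    [0.7, 0, 0, 0, 0, 0, 0],
    [0.7, 0, 0, 0, 0, 0, 0],
    [0.7, 0, 0, 0, 0, 0, 0]
  ]
}}

```text
time_s: 26.65
eef_pos: [0.5367, -0.2971, 0.135]
tcp_rot: [1.0, -0.022, 0.0, 0.0]
ft_force: [0.3, -0.3, 0.8]
finger_gap: 0.7
grip_force: 0.0
```

{"api": "move_arm", "payload": {
  "plan": [
    [0.7, 0, 0, -0.02, 0, 0, 0],
    [0.7, 0, 0, -0.06, 0, 0, 0],
    [0.7, 0, 0, -0.11, 0, 0, 0],
    [0.7, 0, 0, -0.17, 0, 0, 0],
    [0.7, 0, 0, -0.23, 0, 0, 0],
    [0.7, 0, 0, -0.28, 0, 0, 0],
    [0.7, 0, 0, -0.31, 0, 0, 0],
    [0.7, 0, 0, -0.33, 0, 0, 0],
    [0.7, 0, 0, -0.33, 0, 0, 0],
    [0.7, 0, 0, -0.33, 0, 0, 0]
  ]
}}

```text
time_s: 27.65
eef_pos: [0.5364, -0.2969, 0.2332]
tcp_rot: [1.0, -0.022, -0.001, -0.0]
ft_force: [-0.4, 0.2, -0.9]
finger_gap: 0.702
grip_force: 0.0
```

```bash
python3 - <<'E'
from bench import bot
from fit import *
f=bot.grab_frame('side');o=bot.observe();print(o['eef_pos'],o['time_s'])
print(fit([(f,(275,140,320,185))],TAB,[.537,-.297,.052,-.045],'blue',[0,1]))
cv2.imwrite('pics/c8.png',np.hstack([crop(f,296,170,80,1),crop(f,260,240,120,1)]))
E
```

```text
[ 0.5363 -0.2968  0.2329] 27.7
(array([ 0.5351, -0.2965,  0.052 , -0.045 ]), np.float64(14.576589584350586), [np.float32(87.99999)])
```

View pics/c8.png

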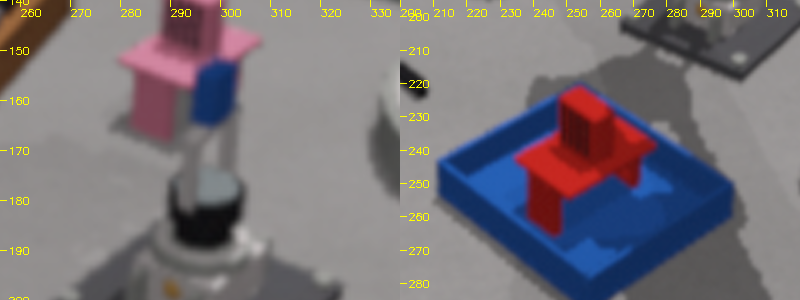

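The loupe stands upright and centred on the disc (foot at about (297,186)), the cover stands in the tray, and the gripper is clear of both. Handing in.

```bash
python3 -c "
from bench import bot
print(bot.finish_job())"
```

```text
the job is handed in; nothing more can be done
None
```

I handed the job in at about 28 s of the 69 s; no verdict came back, but the last picture shows the cover standing released in the blue tray and the loupe upright on the bare disc, about 2 mm off centre.

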